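# Hold a lacquer plate up to the catalogue camera

## Task

Take the blue lacquer plate off its wire stand and hold it up for the camera on the tripod: in the air 20 cm in front of the lens, centred on the lens, the painting upright and the painted face square to the lens. Do not touch the camera or tripod, do not let the plate drop to the counter, and leave the red plate, the vase and the jewellery box where they are. Finish while still holding the plate steady there; do not put it down.

Things in the scene. Friction and masses are not known exactly. Their poses are not given: they have to be found in the camera images.
- blue_plate: Plate to present: flat deep blue lacquered disc, diameter 170 mm, 8 mm thick (0.13-0.25 kg), white blossoms on the face, black disc on the back. Origin in its middle; x points out of the painted face, z up the painting. It starts leaning back 0.30 rad on its stand, face to the far side (+x, turned up to 0.35 rad), centre 125 mm, top edge 206 mm high; the wires end 60 mm below its top edge.
- blue_stand: Dark wire easel under the blue plate; it stays put. Origin on the counter under the plate's centre, x the way the plate faces. The plate only rests on it: two wire seats at y = +-42 mm carry the rim, with upturned ends 18 mm high in front, and two wires lean back 0.30 rad behind it; it lifts out along its own z or straight up.
- red_plate: A red plate of the same make and size, on a stand of the same kind beside the blue one (either may be the left one). Same axes and origin as the blue plate. To be left alone.
- tripod: Black three-legged table tripod with the camera; it stays put and must not be touched. Legs reach 93 mm from its axis. Origin on the counter under the axis; x the way the lens looks. The camera is a black box 116 mm wide, 68 mm high, lens barrel 60 mm in diameter; it reaches 58 mm above the lens axis.
- lens (a point): Centre of the lens's front glass, 65 mm ahead of the tripod's axis, 165 to 205 mm above the counter. Its x points level out of the lens along the line of sight (towards the middle of the counter, -y of the room turned by up to 0.3 rad), z up.
- focus (a point): The point in the air 200 mm straight in front of the lens glass, on its line of sight, where the middle of the plate belongs. Same axes as lens.
- vase: Orange-red vase with white blossoms, 170 mm high, 100 mm wide at the belly, standing loose beyond the plates, between them. Origin at the middle of its underside. To be left alone.
- jewel_box: Low dark red lacquer box with a black flowered lid, 90 x 130 x 60 mm high, standing loose on the robot's side of the counter. Origin at the middle of its underside. To be left alone.

How it is judged:
On the way:
1. the blue plate has been lifted clear of its stand in the fingers (contact force between the fingers and blue_plate above 1 N and contact force between blue_plate and blue_stand below 0.05 N and distance between blue_plate and blue_stand above 0.15 m), for 0.2 s.
At the end, for the whole second after the job is handed in: The fingers hold the blue plate still in the air, its middle 17 to 23 cm from the lens glass and within 3 cm of the line of sight, painted face to the lens and square within 0.17 rad, painting upright within 0.17 rad; red plate, vase and jewellery box within 2 cm of where they stood (x of blue_plate in the frame of lens between 0.17 and 0.23 m and y of blue_plate in the frame of lens between -0.03 and 0.03 m and z of blue_plate in the frame of lens between -0.03 and 0.03 m and x of lens in the frame of blue_plate above 0.15 m and angle between the x axis of blue_plate and the x axis of lens, either way round below 0.17 rad and angle between blue_plate's own z axis and vertical below 0.17 rad and linear speed of blue_plate below 0.02 m/s and angular speed of blue_plate below 0.15 rad/s and contact force between the fingers and blue_plate above 1 N and contact force between blue_plate and blue_stand below 0.05 N and contact force between tripod and anything else below 0.5 N and height (world z) of blue_plate above 0.12 m and distance of each of red_plate, vase, jewel_box from where it was at the start of the episode below 0.02 m); the arm keeps its last pose, push and grip.
It fails at once if the blue plate drops to the counter (height (world z) of blue_plate below 0.088 m).
It fails at once if the camera or tripod is touched (contact force between tripod and anything else above 1 N).
It fails at once if the red plate is moved (distance of red_plate from where it was at the start of the episode above 0.02 m).
It fails at once if the vase is moved (distance of vase from where it was at the start of the episode above 0.02 m).
It fails at once if the jewellery box is moved (distance of jewel_box from where it was at the start of the episode above 0.02 m).
It also fails if it takes over 45 s, if anything falls off the work surface, if the arm or the gripper's body presses on something with over 40 N, if the wrist force passes 120 N, or if a joint passes its speed limit or range.

## Robot

A 7-joint arm with a two-finger parallel gripper is mounted at the origin on the work surface. World frame = base frame: x ahead of the robot, y to its left, z up, the work surface at z = 0. Lengths are in m, angles in rad, forces in N, time in s.
With the tool pointing down it reaches from about 0.425 to 0.925 m from the base axis. Payload 6.8 kg.
Tool frame: the origin (TCP) lies midway between the tips of the shut fingers; the grasp point (between the pads) lies 19 mm behind it; z points along the fingers, y is the line along which they close (so a half turn about z gives the same grasp; the last joint's range is limited). The gripper opens to 85 mm and grips with 20 to 120 N. Pads are 22 mm wide; open, the fingers measure 114 mm over their backs; the gripper's body (76 mm by 85 mm) begins 54 mm behind the grasp point. The pads swing forward as they close: fully open they stand 13 mm farther back than shut.
Start: joints at [1.115, 0.477, 0.022, 1.555, -0.011, 1.109, -0.083], TCP at [0.23, -0.635, 0.231] pointing down, gripper open.
Joint ranges: [-2.96, 2.96], [-0.34, 2.1], [-1.41, 1.46], [0.24, 2.44], [-1.37, 4.51], [0.17, 1.92], [-2.96, 2.96]. Speed limits (rad/s): [2.39, 2.39, 3.14, 3.14, 3.14, 3.14, 3.14].

## Interface

Orientations are given as a unit quaternion [w, x, y, z].
In Python, from station import bot, imaging gives the robot as it stands.
- The arm moves only by the tool move_arm, never from a script. Its argument "commands" is a list that holds one entry, the list of rows, each a list of 7 numbers: the shift along the tool's x, y, z in m, then the turn, a rotation vector about the tool's x, y, z in degrees, then the finger opening in m, from 0 to 0.0854. In form: [[[x, y, z, rx, ry, rz, grip], ...]]. A call has 1 to 20 rows; each row shifts and turns the commanded pose from where the row before left it, along the tool's axes as they then stand; what a row does not reach is not made up. A row lasts 1/8 s, in which the tool goes at most 62.5 mm and 10.7 degrees, less where a joint would pass 70% of its speed; a pose out of reach is approached as far as the arm can. A call is refused whole if a number of a shift passes 0.0625 or a number of a turn 10.7, either way. A call with a gripper value outside its range is refused whole. The fingers move at their own pace and stop on an object; "squeeze" is the grip in N (left out, the last holds). Time passes only in rows, so rows that do not move let the fingers close. It gives the time, the measured TCP pose, the force, the opening and the grip force at its end, in the units of the state.
- bot.get_obs(): the state, without advancing time (a new reading comes with each control period).
- imaging.read_camera(name): name is "scene" or "top" or "wrist"; returns the picture (384x512x3 uint8, red, green, blue); there is no depth.
- imaging.calibration(name): a dict with "intrinsics" (3x3 intrinsics, pixels), "k1" (the pictures are not rectified: a ray, as slopes to the right and down, at radius r is drawn at 1 + k1 r^2 times it, then the intrinsics apply), "extrinsics" (4x4, takes a point from camera to world coordinates); the wrist camera has in their place "mount" (4x4, takes a point from camera to tool coordinates, whose origin is the TCP and whose axes are the flange's). Camera axes: x right, y down, z forward; pixel columns grow to the right and rows downward; lengths in m; the calibration is good to about 2 mm. A picture is of the moment at which its call begins: read the wrist's pose just before it. calibration takes no time and is no camera call.
- bot.hand_in(): hands the job in; it is judged then, once.
The state is a dict: "t": time; "q": joint angles; "joint_vel": joint speeds; "joint_torque": joint torques, N m; "eef_pos": TCP position; "tool_rot": TCP orientation; "contact_force": force on the tool from outside, world axes, zero at the start; "torque": the same for the moment, N m; "gripper_width": opening from 0.0 (shut) to 1.0 (fully open); "grasp_force": force on a finger pad.
Only numpy, scipy, OpenCV 4.12 (cv2) and the standard library are available. Lean on these libraries where they do the work, as an engineer would, in place of code of your own. Each camera call takes 0.05 s, during which the arm holds its last target. There are 200 camera calls.

## Working session

There is one attempt and no reset: what is moved stays moved. The work goes in short steps, Python scripts to look and compute and a tool call to move; the robot and the scene stay as the last step left them, time stands still between calls to the robot, and variables do not carry over. Pictures are saved under pics/ and viewed, at most 10 in all, crops included, and the job is handed in when it is done.

Besides the shell and the picture viewer there is one more tool, called as name(argument=value, ...), one argument or row to a line, values as JSON. move_arm: Moves the arm, as the interface text tells. Its arguments: {"type":"object","properties":{"commands":{"type":"array","items":{"type":"array","items":{"type":"array","items":{"type":"number"}}}},"squeeze":{"type":"number"}},"required":["commands"]}

```bash
mkdir -p pics; ls
python3 - <<'E'
from station import bot, imaging
import cv2, numpy as np
np.set_printoptions(precision=4,suppress=True)
for n in ["scene","top"]:
    im=imaging.read_camera(n); cv2.imwrite(f"pics/{n}0.png",im[:,:,::-1]); c=imaging.calibration(n); print(n,c)
print(imaging.calibration("wrist")); print(bot.get_obs())
E
```

```text
pics
scene {'intrinsics': array([[439.3996,   0.    , 254.4783],
       [  0.    , 439.3996, 183.9854],
       [  0.    ,   0.    ,   1.    ]]), 'k1': -0.0578848772538915, 'extrinsics': array([[ 0.1247,  0.5671, -0.8142,  1.7404],
       [ 0.9921, -0.0609,  0.1096, -0.092 ],
       [ 0.0126, -0.8214, -0.5702,  0.9507],
       [ 0.    ,  0.    ,  0.    ,  1.    ]])}
top {'intrinsics': array([[421.9838,   0.    , 262.233 ],
       [  0.    , 421.9838, 186.7295],
       [  0.    ,   0.    ,   1.    ]]), 'k1': -0.07867545077889775, 'extrinsics': array([[-0.0023, -0.9802,  0.1981,  0.3491],
       [-1.    ,  0.0013, -0.0049,  0.0682],
       [ 0.0045, -0.1981, -0.9802,  1.2055],
       [ 0.    ,  0.    ,  0.    ,  1.    ]])}
{'intrinsics': array([[317.6422,   0.    , 253.2425],
       [  0.    , 317.6422, 191.0543],
       [  0.    ,   0.    ,   1.    ]]), 'k1': -0.007280020439635444, 'mount': array([[-0.0013, -0.9503, -0.3114,  0.0783],
       [ 1.    , -0.0011, -0.0007, -0.0005],
       [ 0.0003, -0.3114,  0.9503, -0.1419],
       [ 0.    ,  0.    ,  0.    ,  1.    ]])}
{'t': 0.1, 'q': array([ 1.1149,  0.4777,  0.0224,  1.5563, -0.0115,  1.1093, -0.0831]), 'joint_vel': array([-0.0008, -0.0008, -0.0028, -0.0012, -0.0002, -0.0011, -0.0002]), 'joint_torque': array([  0.0054, -59.7756,   1.6137, -28.1953,   0.0127,   0.0051,
         0.    ]), 'eef_pos': array([ 0.2299, -0.6341,  0.2304]), 'tool_rot': array([-0.0008,  0.9849,  0.173 , -0.0002]), 'contact_force': array([ 0.0688, -0.6179, -0.3845]), 'torque': array([0.0171, 0.0085, 0.0231]), 'grasp_force': 0.0, 'gripper_width': 1.0028083340637695}
```

View pics/scene0.png

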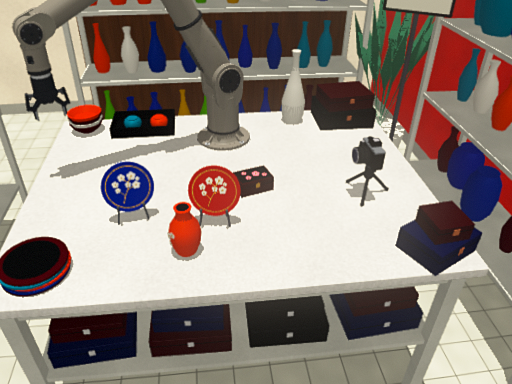

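View pics/top0.png

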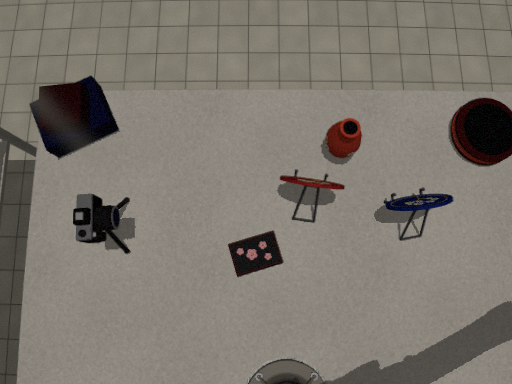

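The scene view shows the blue plate at (127,187), the red one at (214,190), the vase at (185,230) and the camera at (368,155). In the top view, blue is at (419,202), red at (312,183), and the tripod camera at (95,218) with its lens facing right (-y). Next I'll measure with masks and enlarge the camera.

```bash
cat > h.py <<'E'
import cv2, numpy as np
from station import bot, imaging
from scipy.spatial.transform import Rotation as R
np.set_printoptions(precision=4,suppress=True)
def ray(cal,px,E=None):
    K=cal["intrinsics"]; px=np.asarray(px,float).reshape(-1,1,2)
    u=cv2.undistortPoints(px,K,np.array([cal["k1"],0,0,0,0.]),None,None)[:,0]
    E=cal["extrinsics"] if E is None else E
    d=np.c_[u,np.ones(len(u))]@E[:3,:3].T
    return E[:3,3],d/np.linalg.norm(d,axis=1)[:,None]
def onz(cal,px,z,E=None):
    o,d=ray(cal,px,E); return o+d*((z-o[2])/d[:,2])[:,None]
def tri(rays):
    A=np.zeros((3,3));b=np.zeros(3)
    for o,d in rays:
        P=np.eye(3)-np.outer(d,d);A+=P;b+=P@o
    x=np.linalg.solve(A,b); return x,[np.linalg.norm((np.eye(3)-np.outer(d,d))@(x-o)) for o,d in rays]
def mask(im,lo,hi,box):
    m=cv2.inRange(cv2.cvtColor(im,cv2.COLOR_RGB2HSV),lo,hi); k=np.zeros_like(m)
    x0,y0,x1,y1=box;k[y0:y1,x0:x1]=m[y0:y1,x0:x1];return k
E
python3 - <<'E'
from h import *
S=cv2.imread("pics/scene0.png")[:,:,::-1];T=cv2.imread("pics/top0.png")[:,:,::-1]
cs,ct=imaging.calibration("scene"),imaging.calibration("top")
def big(m):
    c,_=cv2.findContours(m,cv2.RETR_EXTERNAL,cv2.CHAIN_APPROX_NONE); return max(c,key=cv2.contourArea)
ms=mask(S,(105,100,40),(130,255,255),(90,150,170,215)); c=big(ms); e=cv2.fitEllipse(c);print("scene ell",e)
print("scene centre on z.125",onz(cs,e[0],.125))
mt=mask(T,(105,100,30),(130,255,255),(370,180,470,220)); c=big(mt); e2=cv2.fitEllipse(c);print("top ell",e2,cv2.boundingRect(c))
p=c[:,0].astype(float); l=p[p[:,0]==p[:,0].min()].mean(0); r=p[p[:,0]==p[:,0].max()].mean(0)
q=onz(ct,[l,r,e2[0]],.125);print("top ends",q,np.linalg.norm(q[0]-q[1]))
print("tri",tri([(lambda o,d:(o,d[0]))(*ray(cs,e[0])),(lambda o,d:(o,d[0]))(*ray(ct,e2[0]))]))
a=cv2.resize(S[130:210,335:395],None,fx=6.5,fy=6.5,interpolation=cv2.INTER_CUBIC)
b=cv2.resize(T[180:260,65:135],None,fx=5.7,fy=6.5,interpolation=cv2.INTER_CUBIC)
cv2.imwrite("pics/cam.png",np.hstack([a,b])[:,:,::-1]); print(a.shape,b.shape)
E
```

```text
scene ell ((127.0680923461914, 186.3673858642578), (38.87885665893555, 42.1919059753418), 87.03646850585938)
scene centre on z.125 [[ 0.5305 -0.3488  0.125 ]]
top ell ((418.58575439453125, 202.66416931152344), (12.626351356506348, 62.766117095947266), 84.13597869873047) (386, 195, 67, 16)
top ends [[ 0.5197 -0.2603  0.125 ]
 [ 0.531  -0.4389  0.125 ]
 [ 0.5243 -0.3476  0.125 ]] 0.1789886760140895
tri (array([ 0.5249, -0.3496,  0.121 ]), [np.float64(0.0004190734452066802), np.float64(0.000419073445206648)])
(520, 390, 3) (520, 399, 3)
```

View pics/cam.png

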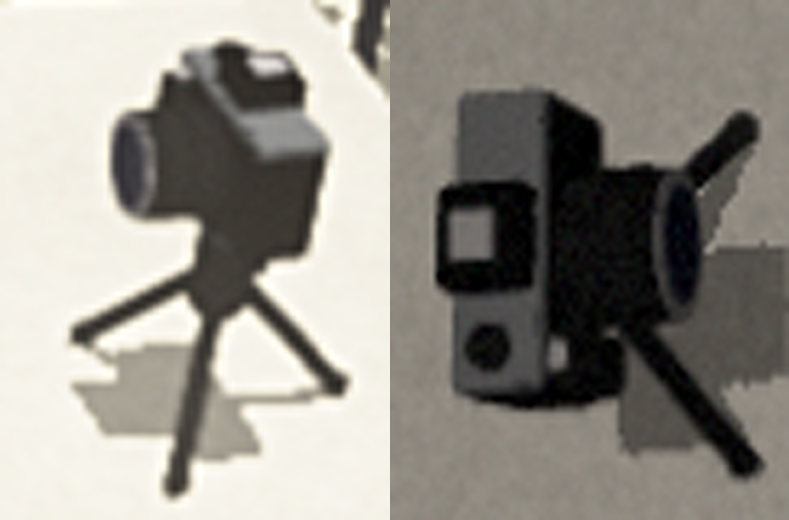

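The lens glass is at about (355,155) in the scene view and (116,218) in the top view. The tripod feet are also visible.

Run:
```python
from h import *
cs,ct=imaging.calibration("scene"),imaging.calibration("top")
sc=lambda p:[(p[0]+.5)/6.5+335-.5,(p[1]+.5)/6.5+130-.5]
tp=lambda p:[(p[0]-390+.5)/5.7+65-.5,(p[1]+.5)/6.5+180-.5]
r=lambda c,p:(lambda o,d:(o,d[0]))(*ray(c,p))
L,res=tri([r(cs,sc((132,164))),r(ct,tp((681,247)))]);print("lens",L,res)
F=onz(cs,[sc(p) for p in [(80,333),(340,385),(175,487)]],.005);print("feet scene",F)
print("feet top",onz(ct,[tp(p) for p in [(742,125),(745,465)]],.005))
ax=F.mean(0);print("axis",ax,np.linalg.norm(F-ax,axis=1),"leglens",L[:2]-ax[:2],np.linalg.norm(L[:2]-ax[:2]))
a=lambda v:np.degrees(np.arctan2(v[1],v[0]))
print("angle of foot dirs",[a(f-ax) for f in F],"lens",a(L-ax))
z=L[2]+.034
B=onz(ct,[tp(p) for p in [(460,92),(454,388),(548,92),(546,388)]],z);print("body",B,[np.linalg.norm(B[0]-B[1])],a(B[0]-B[1]),a(B[2]-B[3]))
C,_=tri([r(cs,sc((270,63))),r(ct,tp((472,233)))]);print("knob white",C)
# plate: outer hull
S=cv2.imread("pics/scene0.png")[:,:,::-1];T=cv2.imread("pics/top0.png")[:,:,::-1]
hs=cv2.cvtColor(T,cv2.COLOR_RGB2HSV)
for n,I,b,cal in (("s",S,(90,150,170,215),cs),("t",T,(375,185,465,220),ct)):
    m=mask(I,(105,90,25),(130,255,255),b); m=cv2.morphologyEx(m,cv2.MORPH_OPEN,np.ones((2,2)))
    p=np.argwhere(m)[:,::-1].astype(np.float32); h=cv2.convexHull(p); e=cv2.fitEllipse(h); print(n,e,p.min(0),p.max(0))
    if n=="t":
        for x in (386,387,388,450,451,452,453): print(x,p[p[:,0]==x,1])
```

```text
lens [0.4811 0.4294 0.1667] [np.float64(0.00025568010275219173), np.float64(0.00025568010275247736)]
feet scene [[0.4067 0.4455 0.005 ]
 [0.4748 0.5809 0.005 ]
 [0.5581 0.4533 0.005 ]]
feet top [[0.5565 0.4572 0.005 ]
 [0.4058 0.4471 0.005 ]]
axis [0.4799 0.4932 0.005 ] [0.0873 0.0878 0.0878] leglens [ 0.0012 -0.0638] 0.06385028763764579
angle of foot dirs [np.float64(-146.86627607417486), np.float64(93.3347316227903), np.float64(-27.020361032683553)] lens -88.88381639123529
body [[0.5353 0.5183 0.2007]
 [0.4239 0.5119 0.2007]
 [0.5353 0.4794 0.2007]
 [0.4242 0.4721 0.2007]] [np.float64(0.11158361634108321)] 3.2809424784266943 3.7725801165268873
knob white [0.4787 0.4984 0.2235]
s ((127.95532989501953, 187.1749725341797), (49.716575622558594, 52.45710754394531), 90.71522521972656) [102. 163.] [154. 212.]
t ((419.9993591308594, 203.49012756347656), (14.225846290588379, 69.54735565185547), 83.87220764160156) [387. 196.] [452. 211.]
386 []
387 [203. 204. 205. 206. 207.]
388 [203. 204. 205. 206. 207. 208. 209.]
450 [197. 198. 199. 200. 201. 202. 203.]
451 [197. 198. 199. 200. 201. 202. 203.]
452 [197. 198. 199. 200. 201. 202.]
453 []
```

```bash
cat >> h.py <<'E'
def plate(C,psi,lean=.3):   # plate->world rotation, x out of face, z up painting
    return R.from_euler("ZY",[psi,-lean]) 
def toolrot(Rp): # tool y = plate x, tool z = -plate z
    M=Rp.as_matrix(); return R.from_matrix(np.c_[M[:,1],M[:,0],-M[:,2]])
def cur():
    o=bot.get_obs(); q=o["tool_rot"]; return o["eef_pos"],R.from_quat(np.r_[q[1:],q[0]]),o
def rows(p0,R0,p1,R1,n,grip):
    w=(R0.inv()*R1).as_rotvec(degrees=True)/n; w=np.round(w,2); Ri=R0;p=p0.copy();out=[]
    for i in range(n):
        s=np.round(Ri.inv().apply((p1-p)/(n-i)),4); p=p+Ri.apply(s); Ri=Ri*R.from_rotvec(w,degrees=True)
        out.append([*s.tolist(),*w.tolist(),grip])
    print([out]); print("end err",p-p1,(Ri.inv()*R1).magnitude()); return p,Ri
E
python3 - <<'E'
from h import *
p,Rt,o=cur()
C=np.array([.527,-.350,.124]);Rp=plate(C,.075);pz=Rp.apply([0,0,1]);print(Rp.apply([1,0,0]),pz)
rows(p,Rt,C+pz*(.039+.11),toolrot(Rp),12,.06)
E
```

```text
[0.9527 0.0716 0.2955] [-0.2947 -0.0221  0.9553]
[[[0.0278, -0.0148, -0.003, -1.23, 0.92, -6.15, 0.06], [0.0293, -0.0117, -0.0028, -1.23, 0.92, -6.15, 0.06], [0.0304, -0.0084, -0.0025, -1.23, 0.92, -6.15, 0.06], [0.0312, -0.0051, -0.0022, -1.23, 0.92, -6.15, 0.06], [0.0316, -0.0016, -0.0017, -1.23, 0.92, -6.15, 0.06], [0.0316, 0.0018, -0.0012, -1.23, 0.92, -6.15, 0.06], [0.0312, 0.0052, -0.0007, -1.23, 0.92, -6.15, 0.06], [0.0305, 0.0085, -0.0, -1.23, 0.92, -6.15, 0.06], [0.0294, 0.0117, 0.0007, -1.23, 0.92, -6.15, 0.06], [0.0279, 0.0147, 0.0014, -1.23, 0.92, -6.15, 0.06], [0.0262, 0.0176, 0.0022, -1.23, 0.92, -6.15, 0.06], [0.0241, 0.0203, 0.0029, -1.23, 0.92, -6.15, 0.06]]]
end err [-0. -0.  0.] 0.000991585186651346
```

move_arm(
  commands=[
    [[0.0278,-0.0148,-0.003,-1.23,0.92,-6.15,0.06],[0.0293,-0.0117,-0.0028,-1.23,0.92,-6.15,0.06],[0.0304,-0.0084,-0.0025,-1.23,0.92,-6.15,0.06],[0.0312,-0.0051,-0.0022,-1.23,0.92,-6.15,0.06],[0.0316,-0.0016,-0.0017,-1.23,0.92,-6.15,0.06],[0.0316,0.0018,-0.0012,-1.23,0.92,-6.15,0.06],[0.0312,0.0052,-0.0007,-1.23,0.92,-6.15,0.06],[0.0305,0.0085,0,-1.23,0.92,-6.15,0.06],[0.0294,0.0117,0.0007,-1.23,0.92,-6.15,0.06],[0.0279,0.0147,0.0014,-1.23,0.92,-6.15,0.06],[0.0262,0.0176,0.0022,-1.23,0.92,-6.15,0.06],[0.0241,0.0203,0.0029,-1.23,0.92,-6.15,0.06],[0,0,0,0,0,0,0.06],[0,0,0,0,0,0,0.06]],
  ],
  squeeze=60,
)

```text
t: 1.85
eef_pos: [0.4824, -0.3546, 0.2666]
tool_rot: [0.102, 0.673, 0.724, 0.108]
contact_force: [-0.4, -0.2, -0.3]
gripper_width: 0.703
grasp_force: 0.0
```

Run:
```python
from h import *
p,Rt,o=cur();print(p,Rt.as_matrix(),o["q"],o["gripper_width"])
im=imaging.read_camera("wrist");cv2.imwrite("pics/w1.png",im[:,:,::-1])
```

```text
[ 0.4824 -0.3546  0.2666] [[-0.0726  0.9532  0.2935]
 [ 0.9974  0.07    0.0196]
 [-0.0018  0.2942 -0.9557]] [ 1.0007  0.248  -0.4318  1.8557 -0.1068  0.825   0.7291] 0.7033681275993879
```

View pics/w1.png

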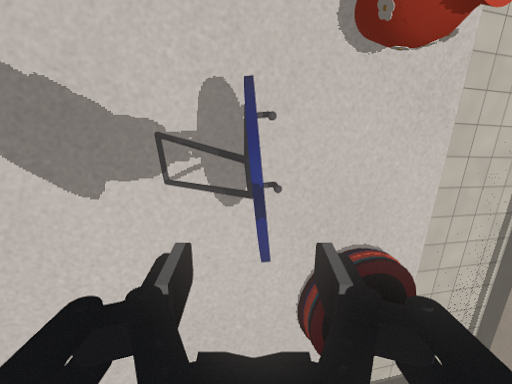

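The plate shows edge-on as a blue band from (248,76) to (265,261). It is turned slightly relative to the fingers, which sit at about x=180 and x=330. I'll fit its midline and work out the plane.

Run:
```python
from h import *
p,Rt,o=cur(); im=cv2.imread("pics/w1.png")[:,:,::-1];c=imaging.calibration("wrist")
E=np.eye(4);E[:3,:3]=Rt.as_matrix();E[:3,3]=p;E=E@c["mount"]
m=mask(im,(105,80,25),(130,255,255),(230,60,290,275)); ys=range(80,258,6)
P=np.array([[ (np.flatnonzero(m[y]).min()+np.flatnonzero(m[y]).max())/2,y] for y in ys]);W=[np.count_nonzero(m[y]) for y in ys]
print(W, P[::5]); l=np.polyfit(P[:,1],P[:,0],2);print("quad",l)
oo,d=ray(c,P,E); n=np.linalg.svd(d)[2][2]; n*=np.sign(n[0]);print("cam",oo,"normal",n,"resid",np.abs(d@n).max(),"yaw",np.arctan2(n[1],n[0]),"tilt",np.arcsin(n[2]))
for C in ([.527,-.350,.124],[.5249,-.3496,.121]): print("offset of C from plane",(np.array(C)-oo)@n)
# fixed-tilt estimate: least squares over yaw and offset, using rim points of a disc (z of rim at given y)
from scipy.optimize import least_squares
def f(v):
    Rp=plate(None,v[0]);n=Rp.apply([1,0,0]);C=np.array([v[1],v[2],.125]);t=((C-oo)@n)/(d@n)
    return 0
ex=np.argwhere(m);print("ends",ex.min(0),ex.max(0))
```

```text
[np.int64(9), np.int64(10), np.int64(9), np.int64(10), np.int64(11), np.int64(11), np.int64(11), np.int64(11), np.int64(11), np.int64(11), np.int64(11), np.int64(11), np.int64(11), np.int64(12), np.int64(11), np.int64(12), np.int64(11), np.int64(12), np.int64(11), np.int64(11), np.int64(10), np.int64(11), np.int64(10), np.int64(10), np.int64(11), np.int64(10), np.int64(10), np.int64(9), np.int64(10), np.int64(9)] [[248.   80. ]
 [250.  110. ]
 [253.  140. ]
 [255.5 170. ]
 [258.5 200. ]
 [261.5 230. ]]
quad [  0.0001   0.0516 243.1323]
cam [ 0.4331 -0.2782  0.402 ] normal [0.9472 0.1607 0.2776] resid 0.0018199135584663748 yaw 0.16807251934466688 tilt 0.28127158539082836
offset of C from plane 0.0002133529627202381
offset of C from plane -0.0025441446547009986
ends [ 76 244] [261 269]
```

Yaw is about 0.168, which matches the stand legs in the top view. Now I'll align to it and descend.

Run:
```python
from h import *
p,Rt,o=cur()
C=np.array([.527,-.350,.124]);Rp=plate(C,.167,.292);pz=Rp.apply([0,0,1]);Rg=toolrot(Rp)
a,b=rows(p,Rt,C+pz*(.039+.09),Rg,3,.06)
rows(a,b,C+pz*.039,Rg,6,.06)
```

```text
[[[-0.0006, 0.0007, 0.0069, 0.13, 0.56, -1.72, 0.06], [-0.0007, 0.0007, 0.0068, 0.13, 0.56, -1.72, 0.06], [-0.0008, 0.0006, 0.0068, 0.13, 0.56, -1.72, 0.06]]]
end err [-0. -0.  0.] 0.00025148647459160087
[[[0.0, 0.0, 0.015, -0.0, 0.0, -0.0, 0.06], [0.0, 0.0, 0.015, -0.0, 0.0, -0.0, 0.06], [0.0, 0.0, 0.015, -0.0, 0.0, -0.0, 0.06], [0.0, 0.0, 0.015, -0.0, 0.0, -0.0, 0.06], [0.0, 0.0, 0.015, -0.0, 0.0, -0.0, 0.06], [0.0, 0.0001, 0.015, -0.0, 0.0, -0.0, 0.06]]]
end err [ 0.     -0.      0.0001] 0.00025148647459160087
```

move_arm(
  commands=[
    [[-0.0006,0.0007,0.0069,0.13,0.56,-1.72,0.06],[-0.0007,0.0007,0.0068,0.13,0.56,-1.72,0.06],[-0.0008,0.0006,0.0068,0.13,0.56,-1.72,0.06],[0,0,0.015,0,0,0,0.06],[0,0,0.015,0,0,0,0.06],[0,0,0.015,0,0,0,0.06],[0,0,0.015,0,0,0,0.06],[0,0,0.015,0,0,0,0.06],[0,0,0.015,0,0,0,0.06],[0,0,0,0,0,0,0.06],[0,0,0,0,0,0,0.06]],
  ],
)

```text
t: 3.28
eef_pos: [0.5172, -0.3509, 0.1621]
tool_rot: [0.094, 0.638, 0.756, 0.111]
contact_force: [-0.7, 0.2, 0.1]
gripper_width: 0.698
grasp_force: 0.0
```

Run:
```python
from h import *
p,Rt,o=cur();print(p,o["contact_force"])
im=imaging.read_camera("wrist");cv2.imwrite("pics/w2.png",im[:,:,::-1])
```

```text
[ 0.5172 -0.3509  0.1621] [-0.6996  0.2214  0.0634]
```

View pics/w2.png

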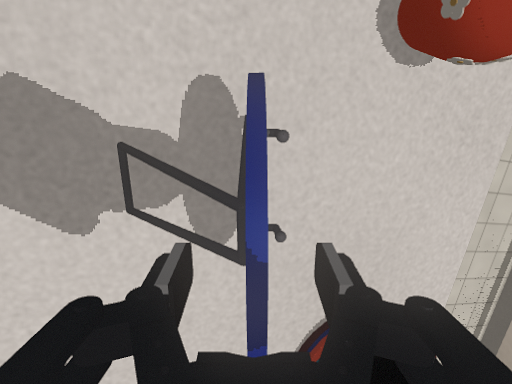

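The plate now stands vertical in the picture at x≈257, midway between the pads (192 and 316), with the fingers clear of the wires. Time to close.

move_arm(
  commands=[
    [[0,0.001,0,0,0,0,0.03],[0,0,0,0,0,0,0.015],[0,0,0,0,0,0,0],[0,0,0,0,0,0,0],[0,0,0,0,0,0,0],[0,0,0,0,0,0,0],[0,0,0,0,0,0,0],[0,0,0,0,0,0,0]],
  ],
  squeeze=70,
)

```text
t: 4.32
eef_pos: [0.5186, -0.3506, 0.1626]
tool_rot: [0.095, 0.638, 0.756, 0.112]
contact_force: [2.0, 1.1, 5.0]
gripper_width: 0.08
grasp_force: 68.8
```

move_arm(
  commands=[
    [[0,0,-0.01,0,0,0,0],[0,0,-0.015,0,0,0,0],[0,0,-0.02,0,0,0,0],[0,0,-0.025,0,0,0,0],[0,0,-0.025,0,0,0,0],[0,0,-0.025,0,0,0,0],[0,0,-0.025,0,0,0,0],[0,0,-0.025,0,0,0,0],[0,0,-0.02,0,0,0,0],[0,0,-0.01,0,0,0,0],[0,0,0,0,0,0,0],[0,0,0,0,0,0,0]],
  ],
)

```text
t: 5.82
eef_pos: [0.4605, -0.3598, 0.3522]
tool_rot: [0.093, 0.638, 0.756, 0.111]
contact_force: [-0.1, -0.0, -2.7]
gripper_width: 0.082
grasp_force: 69.4
```

Run:
```python
from h import *
p,Rt,o=cur();print(p,o["contact_force"],o["grasp_force"],o["gripper_width"],o["q"])
for n in ("wrist","scene"): cv2.imwrite(f"pics/{n}3.png",imaging.read_camera(n)[:,:,::-1])
cv2.imwrite("pics/c3.png",np.hstack([cv2.resize(cv2.imread("pics/wrist3.png"),(400,300)),cv2.resize(cv2.imread("pics/scene3.png"),(400,300))]))
# plan: via point then final
psi=np.radians(93.2); f=np.array([.482,.429,.1667])+.2*np.array([np.cos(np.radians(-86.8)),np.sin(np.radians(-86.8)),0])
Rg=toolrot(plate(None,psi,0)); off=.039
a,b=rows(p,Rt,f+[0,0,off+.15],Rg,18,0)
rows(a,b,f+[0,0,off],Rg,9,0); print(f)
```

```text
[ 0.4605 -0.3598  0.3522] [-0.1472 -0.0422 -2.6625] 69.43704843521118 0.08238743384228876 [ 1.0717  0.1745 -0.4493  1.7435 -0.1554  1.0434  0.8707]
[[[0.032, 0.0071, 0.002, 0.76, 0.67, -4.6, 0], [0.0313, 0.0096, 0.0022, 0.76, 0.67, -4.6, 0], [0.0304, 0.0121, 0.0024, 0.76, 0.67, -4.6, 0], [0.0292, 0.0146, 0.0026, 0.76, 0.67, -4.6, 0], [0.028, 0.0169, 0.0027, 0.76, 0.67, -4.6, 0], [0.0265, 0.0191, 0.0028, 0.76, 0.67, -4.6, 0], [0.0248, 0.0212, 0.0029, 0.76, 0.67, -4.6, 0], [0.023, 0.0232, 0.0028, 0.76, 0.67, -4.6, 0], [0.021, 0.025, 0.0028, 0.76, 0.67, -4.6, 0], [0.0189, 0.0266, 0.0027, 0.76, 0.67, -4.6, 0], [0.0167, 0.0281, 0.0025, 0.76, 0.67, -4.6, 0], [0.0144, 0.0294, 0.0023, 0.76, 0.67, -4.6, 0], [0.012, 0.0304, 0.0021, 0.76, 0.67, -4.6, 0], [0.0094, 0.0313, 0.0018, 0.76, 0.67, -4.6, 0], [0.0069, 0.032, 0.0014, 0.76, 0.67, -4.6, 0], [0.0043, 0.0325, 0.0011, 0.76, 0.67, -4.6, 0], [0.0016, 0.0327, 0.0007, 0.76, 0.67, -4.6, 0], [-0.001, 0.0328, 0.0003, 0.76, 0.67, -4.6, 0]]]
end err [ 0.  0. -0.] 0.0007366096511928593
[[[0.0, -0.0, 0.0167, -0.0, 0.0, -0.0, 0], [0.0, -0.0, 0.0167, -0.0, 0.0, -0.0, 0], [0.0, -0.0, 0.0167, -0.0, 0.0, -0.0, 0], [0.0, -0.0, 0.0166, -0.0, 0.0, -0.0, 0], [0.0, -0.0, 0.0167, -0.0, 0.0, -0.0, 0], [0.0, -0.0, 0.0166, -0.0, 0.0, -0.0, 0], [0.0, -0.0, 0.0167, -0.0, 0.0, -0.0, 0], [0.0, -0.0, 0.0166, -0.0, 0.0, -0.0, 0], [0.0001, -0.0, 0.0167, -0.0, 0.0, -0.0, 0]]]
end err [-0.  0. -0.] 0.0007366096511928593
[0.4932 0.2293 0.1667]
```

View pics/c3.png

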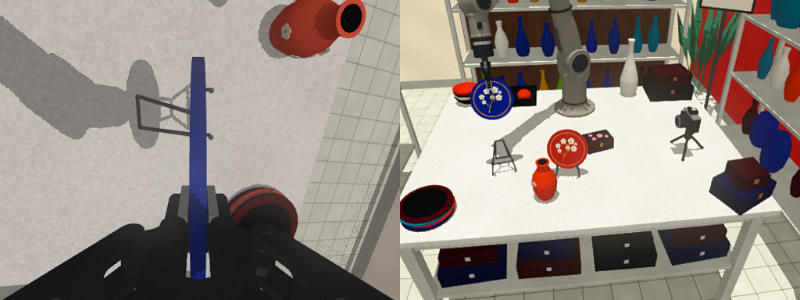

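The plate is held cleanly, its face to the far side and clear of the stand. Now I'll carry and turn it above everything else.

move_arm(
  commands=[
    [[0.032,0.0071,0.002,0.76,0.67,-4.6,0],[0.0313,0.0096,0.0022,0.76,0.67,-4.6,0],[0.0304,0.0121,0.0024,0.76,0.67,-4.6,0],[0.0292,0.0146,0.0026,0.76,0.67,-4.6,0],[0.028,0.0169,0.0027,0.76,0.67,-4.6,0],[0.0265,0.0191,0.0028,0.76,0.67,-4.6,0],[0.0248,0.0212,0.0029,0.76,0.67,-4.6,0],[0.023,0.0232,0.0028,0.76,0.67,-4.6,0],[0.021,0.025,0.0028,0.76,0.67,-4.6,0],[0.0189,0.0266,0.0027,0.76,0.67,-4.6,0],[0.0167,0.0281,0.0025,0.76,0.67,-4.6,0],[0.0144,0.0294,0.0023,0.76,0.67,-4.6,0],[0.012,0.0304,0.0021,0.76,0.67,-4.6,0],[0.0094,0.0313,0.0018,0.76,0.67,-4.6,0],[0.0069,0.032,0.0014,0.76,0.67,-4.6,0],[0.0043,0.0325,0.0011,0.76,0.67,-4.6,0],[0.0016,0.0327,0.0007,0.76,0.67,-4.6,0],[-0.001,0.0328,0.0003,0.76,0.67,-4.6,0],[0,0,0,0,0,0,0],[0,0,0,0,0,0,0]],
  ],
)

```text
t: 8.43
eef_pos: [0.4937, 0.229, 0.3561]
tool_rot: [0.001, -0.028, 1.0, -0.001]
contact_force: [1.1, -0.5, -2.8]
gripper_width: 0.083
grasp_force: 69.4
```

Run:
```python
from h import *
p,Rt,o=cur();print(p,Rt.as_matrix(),o["grasp_force"],o["gripper_width"],o["q"])
f=np.array([.4932,.2293,.1667]);Rg=toolrot(plate(None,np.radians(93.2),0))
rows(p,Rt,f+[0,0,.039],Rg,9,0)
```

```text
[0.4937 0.229  0.3561] [[-0.9985 -0.0555  0.0017]
 [-0.0555  0.9985 -0.0019]
 [-0.0016 -0.002  -1.    ]] 69.39801335334778 0.08254265573843646 [ 0.2686  0.3058 -1.0133  1.6544  0.2689  1.3303  0.8376]
[[[0.0001, 0.0001, 0.0167, -0.01, 0.01, -0.0, 0], [0.0001, 0.0001, 0.0167, -0.01, 0.01, -0.0, 0], [0.0001, 0.0001, 0.0167, -0.01, 0.01, -0.0, 0], [0.0001, 0.0, 0.0167, -0.01, 0.01, -0.0, 0], [0.0, 0.0, 0.0167, -0.01, 0.01, -0.0, 0], [0.0001, 0.0001, 0.0167, -0.01, 0.01, -0.0, 0], [0.0, 0.0, 0.0167, -0.01, 0.01, -0.0, 0], [0.0001, 0.0, 0.0167, -0.01, 0.01, -0.0, 0], [0.0, 0.0001, 0.0168, -0.01, 0.01, -0.0, 0]]]
end err [ 0.  0. -0.] 0.000589001770440887
```

move_arm(
  commands=[
    [[0,0,0.0167,0,0,0,0],[0,0,0.0167,0,0,0,0],[0,0,0.0167,0,0,0,0],[0,0,0.0167,0,0,0,0],[0,0,0.0167,0,0,0,0],[0,0,0.0167,0,0,0,0],[0,0,0.0167,0,0,0,0],[0,0,0.0167,0,0,0,0],[0,0,0.0167,0,0,0,0],[0,0,0,0,0,0,0],[0,0,0,0,0,0,0]],
  ],
)

```text
t: 9.8
eef_pos: [0.4944, 0.229, 0.2063]
tool_rot: [0.001, -0.028, 1.0, -0.001]
contact_force: [-0.3, 0.7, -1.9]
gripper_width: 0.083
grasp_force: 69.3
```

Run:
```python
from h import *
p,Rt,o=cur();print(p,o["contact_force"],o["torque"])
I={}
for n in ("wrist","scene","top"): I[n]=imaging.read_camera(n);cv2.imwrite(f"pics/{n}4.png",I[n][:,:,::-1])
T=I["top"]; S=I["scene"]
cv2.imwrite("pics/c4.png",np.vstack([np.hstack([cv2.resize(I["wrist"],(400,300)),cv2.resize(S,(400,300))]),np.hstack([cv2.resize(S[100:250,200:400],(400,300)),cv2.resize(T[120:300,60:300],(400,300))])])[:,:,::-1])
```

```text
[0.4944 0.229  0.2063] [-0.2548  0.6692 -1.9204] [ 0.0658 -0.0415 -0.0048]
```

View pics/c4.png

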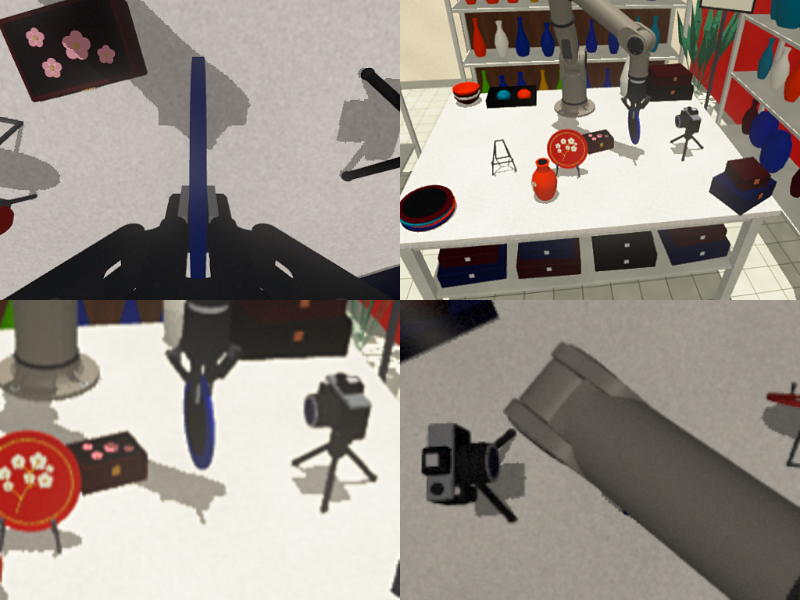

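The wrist view shows the plate vertical in the fingers. The scene view shows its black back on our side, so the painting faces the lens. I'll check the centre with the scene ellipse on the plate's plane.

Run:
```python
from h import *
S=cv2.imread("pics/scene4.png")[:,:,::-1];cs=imaging.calibration("scene");p,Rt,o=cur()
x0,y0,x1,y1=288,135,312,188
m=cv2.inRange(S,(0,0,0),(150,150,255)); k=np.zeros_like(m);k[y0:y1,x0:x1]=255
m=mask(S,(105,90,25),(130,255,255),(285,130,315,190))
ys,xs=np.nonzero(m);print("blue bbox",xs.min(),xs.max(),ys.min(),ys.max())
n=Rt.as_matrix()[:,1]
def proj(P):
    q=np.linalg.inv(cs["extrinsics"])@np.r_[P,1];u=q[:2]/q[2];u=u*(1+cs["k1"]*u@u);return cs["intrinsics"][:2,:2]@u+cs["intrinsics"][:2,2]
# measured bottom / far-right rim extreme points cast on the plate's plane (front-edge)
b=xs[ys==ys.max()].mean(),ys.max()+.5; r=xs.max()+.5,ys[xs==xs.max()].mean()
for nm,px in (("bottom",b),("right",r)):
    oo,d=ray(cs,px);print(nm,px,oo+d[0]*(((p-oo)@n)/(d[0]@n)))
C=p-[0,0,.039]; t=np.linspace(0,2*np.pi,73);Q=np.array([proj(C+s*.004*n+.085*(np.cos(a)*Rt.as_matrix()[:,0]+np.sin(a)*np.array([0,0,1]))) for a in t for s in(-1,1)])
print("expected bbox",Q.min(0),Q.max(0), "expected C",C)
# others vs start
A=cv2.imread("pics/scene0.png")[:,:,::-1]
for n_,bx in (("red+vase",(160,155,246,265)),):
    f=[mask(I,(0,120,80),(12,255,255),bx) for I in (A,S)];print(n_,[np.argwhere(g).mean(0) for g in f])
print(np.abs(A[165:198,242:276].astype(int)-S[165:198,242:276]).mean())
```

```text
blue bbox 293 306 138 183
bottom (np.float64(301.0), np.float64(183.5)) [0.5344 0.2311 0.0962]
right (np.float64(306.5), np.float64(165.0)) [0.5737 0.2334 0.1957]
expected bbox [291.9612 134.6377] [307.8008 184.5925] expected C [0.4946 0.229  0.1677]
red+vase [array([207.4111, 202.1893]), array([207.2672, 202.2145])]
10.613784907902556
```

The measured outline matches the expected one to within about 1 pixel; only the fingers hide its top. The red plate and vase have not moved.

```bash
python3 -c "
from station import bot
print(bot.hand_in())"
```

```text
the job is handed in; nothing more can be done
None
```

The blue plate is held steady about 20 cm in front of the lens, centred, upright and with its painted face square to it, and the job is handed in; the hand-in returned no verdict. The red plate and vase had not moved in the last picture; I did not measure the jewellery box separately, but nothing came near it.

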